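# Slide the lidded pan to the middle hotplate ring

## Task

Slide the wide steel pan with the long handle sideways across the hotplate onto the empty middle ring, centred in it, without lifting it off the glass. Leave its handle pointing to the front of the hotplate as it is now, and leave the narrow pot on the other end ring where it stands.

Things in the scene. Friction and masses are not known exactly. Their poses are not given: they have to be found in the camera images.
- pan_center (a point): The wide pan: low round steel pan, 116 mm across, about 0.6 kg, lid (120 mm) fixed to it, one long steel handle. Stands on the left or right end ring. Point: on its axis, 50 mm above its underside (half-way up). z up; -x points along the handle, a 12 mm round bar ending 155 mm from the axis, about level with this point.
- pan_grip (a point): Middle of the black upright bar grip on top of the pan's lid, on the pan's axis: 50 mm long (x, in line with the handle), 16 mm thick (y), 40 mm high (z up). This point is 20 mm above the lid's top, 20 mm below the grip's top and 83 mm above the pan's underside.
- middle_ring (a point): Centre, on the glass, of the middle of three printed grey circles (140 mm across, 155 mm apart in a row) on the hotplate: a fixed white box with dark glass top, 300 x 500 mm, 42 mm high. z up, y along the row, -x to its front (three black knobs, robot side). Middle ring is empty. Two small white crucibles stand on the glass 140 mm behind (+x) the row.
- pot_center (a point): Bystander: narrower steel pot, 84 mm across its lid, 100 mm high over its small round black knob, no long handle, on the end ring opposite the pan. Point: on its axis, 50 mm above its underside. To be left alone.
Things that resemble listed ones, but are neither listed nor needed, are in the scene too. What is shaped like the part that bears pan_center but purple is not meant.

How it is judged:
At the end, for the whole second after the job is handed in: The pan stands flat and still on the glass, its axis within 15 mm of the middle ring's centre, its handle within 34 degrees of straight to the front; the narrow pot is within 20 mm of where it stood (horizontal distance between pan_center and middle_ring below 0.015 m and z of pan_center in the frame of middle_ring below 0.054 m and angle between pan_center's own z axis and vertical below 0.08 rad and angle between the x axis of pan_center and the x axis of middle_ring, either way round below 0.6 rad and distance of pot_center from where it was at the start of the episode below 0.02 m and linear speed of pan below 0.01 m/s); the robot touches nothing.
It fails at once if the pan is lifted off the glass (by more than 10 mm) (z of pan_center in the frame of middle_ring above 0.06 m).
It fails at once if the pan is tipped (by more than 14 degrees) (angle between pan_center's own z axis and vertical above 0.25 rad).
It fails at once if the narrow pot is moved by more than 20 mm (distance of pot_center from where it was at the start of the episode above 0.02 m).
It also fails if it takes over 32 s, if anything falls off the work surface, if the arm or the gripper's body presses on something with over 40 N, if the wrist force passes 120 N, or if a joint passes its speed limit or range.

## Robot

A 7-joint arm with a two-finger parallel gripper is mounted at the origin on the work surface. World frame = base frame: x ahead of the robot, y to its left, z up, the work surface at z = 0. Lengths are in m, angles in rad, forces in N, time in s.
With the tool pointing down it reaches from about 0.425 to 0.95 m from the base axis. Payload 4.7 kg.
Tool frame: the origin (TCP) lies on the mounting face of the last link; the fingertips stand 182 mm ahead of it and the grasp point (between the pads) lies 164 mm ahead of it; z points along the fingers, y is the line along which they close (so a half turn about z gives the same grasp; the last joint's range is limited). The gripper opens to 87 mm and grips with 3 to 60 N. Pads are 19 mm wide; open, the fingers measure 117 mm over their backs; the gripper's body (75 mm by 190 mm) begins 51 mm behind the grasp point.
Start: joints at [1.233, 0.469, -0.049, 1.532, 0.024, 1.141, -0.082], TCP at [0.205, -0.643, 0.405] pointing down, gripper open.
Joint ranges: [-2.59, 2.59], [-0.33, 1.99], [-1.39, 1.29], [0.1, 2.45], [-1.04, 4.18], [0.21, 1.99], [-2.66, 2.66]. Speed limits (rad/s): [2.57, 2.57, 3.14, 3.14, 3.14, 3.14, 3.14].

## Interface

Orientations are given as a rotation vector (axis times angle).
In Python, from bench import r gives the robot as it stands.
- The arm moves only by the shell command python3 -m handwheel 'ROWS' [OPENING]. ROWS is JSON, a list of rows, each a list of 6 numbers: the shift along the tool's x, y, z in units of 0.2 m (1.0 is 0.2 m), then the turn, a rotation vector about the tool's x, y, z in units of 0.5 rad (1.0 is 0.5 rad). A call has 1 to 20 rows; each row is the pose to reach, as a shift and turn from the pose commanded when the call began, along the tool's axes at that moment; what a row does not reach only later rows make up. A row lasts 1/10 s, in which the tool goes at most 50 mm and 8.59 degrees, less where a joint would pass 70% of its speed; a pose out of reach is approached as far as the arm can. A call with a number of a shift or a turn outside -1 to 1 is refused whole. A call with a gripper value outside its range is refused whole. OPENING is the opening, from 0 (shut) to 1 (fully open), set as the call begins (- or left out, the last holds). The fingers move at their own pace and stop on an object; the grip force is fixed at half the most. Time passes only in rows, so rows that repeat a pose let the fingers close. It gives the time, the measured TCP pose, the force, the opening and the grip force at its end, in the units of the state.
- r.observe(): the state, without advancing time (a new reading comes with each control period).
- r.camera(name): name is "side" or "top" or "wrist"; returns a dict with "img" (384x512x3 uint8, red, green, blue), "mtx" (3x3 intrinsics, pixels), "extrinsics" (4x4, takes a point from world to camera coordinates); the wrist camera has in their place "hand_eye" (4x4, takes a point from camera to tool coordinates, whose origin is the TCP and whose axes are the flange's). Camera axes: x right, y up, looking along -z (the intrinsics and any distortion apply to the point x, -y, -z); pixel columns grow to the right and rows downward; lengths in m; the calibration is good to about 2 mm. The wrist camera is an equidistant fisheye: a pixel r from the principal point sees the ray r / f radians off the axis. A picture is of the moment at which its call begins: read the wrist's pose just before it. There is no depth.
- r.job_done(): hands the job in; it is judged then, once.
Trained networks look in the newest picture that a camera, given by its name, has taken for a name from the list of things; names that differ only in an ending like _2 or _b are one class to them, and where a whole thing is asked for, a point or a joint stands for the part that bears it (a point fixed in the world has none). Each returns a list of dicts, best first, with "conf" (0 to 1); they miss things now and then, are a little off and sometimes report something else, mostly with a low value. They report only what shows in the picture. A call takes as long as a camera call. They do not tell look-alikes from the thing itself.
- r.look_for(camera, name): "position" ([column, row] in pixels, amid what is visible of it).
The state is a dict: "time": time; "q": joint angles; "joint_velocities": joint speeds; "joint_efforts": joint torques, N m; "tcp_pos": TCP position; "tool_rot": TCP orientation; "contact_force": force on the tool from outside, world axes, zero at the start; "moment": the same for the moment, N m; "finger_gap": finger opening in m; "finger_force": force on a finger pad.
Only numpy, scipy, OpenCV 4.12 (cv2) and the standard library are available. Lean on these libraries where they do the work, as an engineer would, in place of code of your own. Each camera call takes 0.05 s, during which the arm holds its last target. There are 200 camera calls.

## Working session

There is one attempt and no reset: what is moved stays moved. The work goes in short steps, Python scripts to look and compute and a shell command to move; the robot and the scene stay as the last step left them, time stands still between calls to the robot, and variables do not carry over. Pictures are saved under pics/ and viewed, at most 10 in all, crops included, and the job is handed in when it is done.

```bash
mkdir -p pics; cat > h.py <<'E'
import numpy as np, cv2
from bench import r
from scipy.spatial.transform import Rotation as R
def ray(c,px):
    K=np.array(c["mtx"]);E=np.array(c["extrinsics"])
    d=np.array([(px[0]-K[0,2])/K[0,0],-(px[1]-K[1,2])/K[1,1],-1.])
    return -E[:3,:3].T@E[:3,3],E[:3,:3].T@d
def at_z(c,px,z):
    o,d=ray(c,px);return o+d*(z-o[2])/d[2]
def proj(c,p):
    K=np.array(c["mtx"]);E=np.array(c["extrinsics"])
    q=E[:3,:3]@np.array(p)+E[:3,3];return [K[0,0]*q[0]/-q[2]+K[0,2],K[1,1]*-q[1]/-q[2]+K[1,2]]
def tri(l):
    A=np.zeros((3,3));b=np.zeros(3)
    for c,px in l:
        o,d=ray(c,px);d/=np.linalg.norm(d);M=np.eye(3)-np.outer(d,d);A+=M;b+=M@o
    return np.linalg.solve(A,b)
E
cat > a.py <<'E'
from h import *
import pickle
s=r.observe();print(s["time"],s["tcp_pos"],s["tool_rot"],s["contact_force"])
C={}
for n in("top","side"):
    c=r.camera(n);C[n]=c;cv2.imwrite(f"pics/{n}0.png",np.array(c["img"])[:,:,::-1])
    print(n,{k:np.round(v,3).tolist() for k,v in c.items() if k!="img"})
    for k in("pan_center","pan_grip","middle_ring","pot_center"):
        print(k,[(np.round(d["position"]).tolist(),round(d["conf"],2)) for d in r.look_for(n,k)])
pickle.dump(C,open("c0.pkl","wb"))
E
python3 a.py
```

```text
0.0 [ 0.20511107 -0.64283497  0.40369473] [-3.10232396e+00 -4.82869443e-01  5.58929573e-04] [ 0.28778434 -0.36181278  0.17581416]
top {'mtx': [[431.051, 0.0, 250.369], [0.0, 431.051, 187.044], [0.0, 0.0, 1.0]], 'extrinsics': [[0.013, -1.0, -0.002, 0.278], [0.985, 0.013, 0.175, -0.431], [-0.175, -0.004, 0.985, -1.284], [0.0, 0.0, 0.0, 1.0]]}
pan_center [([414.0, 250.0], 0.94), ([268.0, 232.0], 0.76), ([100.0, 177.0], 0.67), ([296.0, 129.0], 0.57)]
pan_grip [([415.0, 246.0], 0.93), ([102.0, 176.0], 0.67), ([267.0, 228.0], 0.6), ([293.0, 129.0], 0.55)]
middle_ring [([349.0, 140.0], 0.93)]
pot_center [([398.0, 138.0], 0.69), ([346.0, 138.0], 0.49)]
side {'mtx': [[404.749, 0.0, 258.838], [0.0, 404.749, 188.736], [0.0, 0.0, 1.0]], 'extrinsics': [[-0.997, -0.073, 0.013, 0.431], [0.065, -0.777, 0.626, 0.117], [-0.036, 0.625, 0.779, -1.528], [0.0, 0.0, 0.0, 1.0]]}
pan_center [([206.0, 165.0], 0.79), ([305.0, 113.0], 0.78), ([220.0, 346.0], 0.76), ([292.0, 200.0], 0.75)]
pan_grip [([226.0, 348.0], 0.88), ([294.0, 194.0], 0.84), ([306.0, 112.0], 0.8), ([209.0, 164.0], 0.69)]
middle_ring [([211.0, 147.0], 0.76)]
pot_center [([223.0, 105.0], 0.6)]
```

View pics/top0.png

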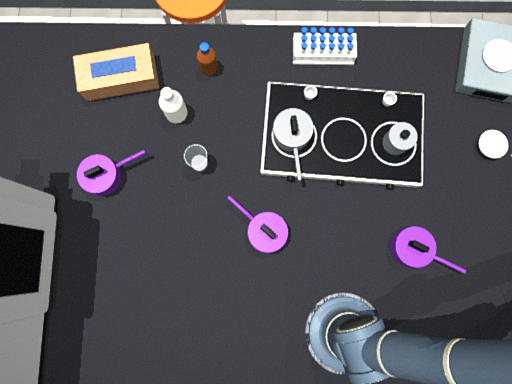

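View pics/side0.png

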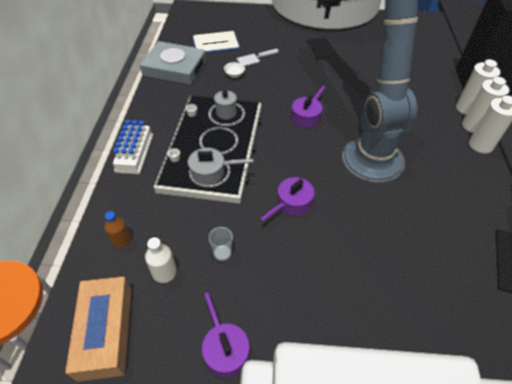

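In the top view, four pan-shaped things appear. The purple ones are at (97,174), (268,232) and (415,246), and the steel one is at (294,130) on the left ring. Only the steel pan fits the description: it stands on the hotplate with its handle to the front. The empty middle ring is at about (344,139) and the pot at (401,138). In the side view the pan is at (207,165), the ring at (220,140) and the pot at (225,104).

```bash
cat > b.py <<'E'
from h import *
import pickle
C=pickle.load(open("c0.pkl","rb"));t,s=C["top"],C["side"]
print("grip tri",tri([(t,(293,129)),(s,(209,164))]))
print("grip z125",at_z(t,(293.5,127),.125),at_z(s,(207,158),.125))
# ring: rectify glass plane at 1mm/px from top & side
c0=at_z(t,(344,139),.042);print("ring rough",c0,at_z(s,(220,140),.042))
def rect(c,z,n=600):  # rows: -x down, cols: -y right
    w=np.array([[0,0],[n,0],[n,n],[0,n]],np.float32)
    P=np.array([proj(c,[c0[0]+.3-v*.001,c0[1]+.3-u*.001,z]) for u,v in w],np.float32)
    return cv2.warpPerspective(np.array(c["img"])[:,:,::-1],cv2.getPerspectiveTransform(P,w),(n,n))
a=rect(t,.042)
b=rect(s,.042)
for im,n in((a,"top"),(b,"side")):
    g=cv2.cvtColor(im,cv2.COLOR_BGR2GRAY).astype(float)
    best=max(((np.mean([g[int(300+dy+70*np.sin(q)),int(300+dx+70*np.cos(q))] for q in np.arange(0,6.28,.05)]),dx,dy) for dx in range(-25,26) for dy in range(-25,26)))
    print(n,best,"ring xy",c0[0]-best[2]*.001,c0[1]-best[1]*.001)
    cv2.circle(im,(300+best[1],300+best[2]),70,(0,255,0),1)
cv2.imwrite("pics/rect.png",cv2.resize(np.hstack([a,b])[80:520],(800,293)))
cv2.imwrite("pics/crop.png",cv2.resize(np.array(t["img"])[80:190,255:435,::-1],(800,489),interpolation=cv2.INTER_CUBIC))
E
python3 b.py
```

```text
grip tri [0.59640652 0.15690759 0.08388914]
grip z125 [0.5928633  0.15888438 0.125     ] [0.59463521 0.16889811 0.125     ]
ring rough [ 0.5829436  -0.00658673  0.042     ] [ 0.57928847 -0.00295814  0.042     ]
top (np.float64(217.97619047619048), -1, 1) ring xy 0.581943601948569 -0.00558672510706837
side (np.float64(120.36507936507937), -2, -2) ring xy 0.584943601948569 -0.00458672510706837
```

View pics/crop.png

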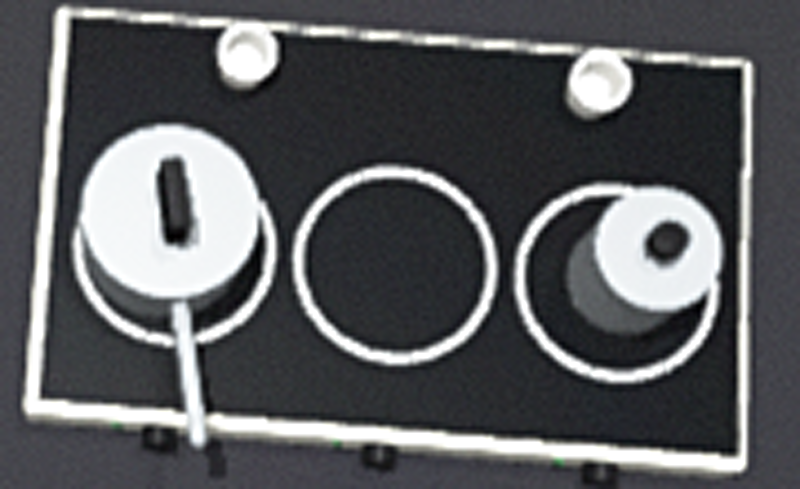

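View pics/rect.png

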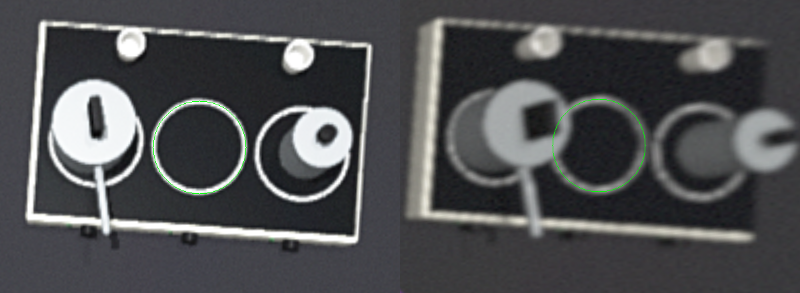

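The crop confirms it: the steel pan with the black bar is at crop (172,200), with its handle down to the front at (197,445). The rectified views show the ring fit (green) is good in both cameras. Next I'll fit the lid disk and get the yaws.

```bash
cat > c.py <<'E'
from h import *
import pickle
C=pickle.load(open("c0.pkl","rb"));t,s=C["top"],C["side"]
P=lambda u,v:(255+u*180/800,80+v*110/489)
y=lambda d:np.degrees(np.arctan2(d[1],d[0]))
d=at_z(t,P(62,10),.042)-at_z(t,P(748,63),.042);print("row yaw-90",y(d)-90,"len",np.linalg.norm(d))
d=at_z(t,P(182,310),.092)-at_z(t,P(198,443),.092);print("handle yaw",y(d))
d=at_z(t,P(172,160),.145)-at_z(t,P(178,240),.145);print("grip yaw",y(d))
def fit(c,z,px,rad):
    c0=at_z(c,px,z);n=200
    w=np.array([[0,0],[n,0],[n,n],[0,n]],np.float32)
    Q=np.array([proj(c,[c0[0]+.1-v*.001,c0[1]+.1-u*.001,z]) for u,v in w],np.float32)
    g=cv2.cvtColor(cv2.warpPerspective(np.array(c["img"]),cv2.getPerspectiveTransform(Q,w),(n,n)),cv2.COLOR_RGB2GRAY).astype(float)
    q=np.arange(0,6.28,.05);f=lambda R,dx,dy:np.mean(g[(100+dy+R*np.sin(q)).astype(int),(100+dx+R*np.cos(q)).astype(int)])
    b=max((f(rad-4,i,j)-f(rad+4,i,j),i,j) for i in range(-20,21) for j in range(-20,21))
    return c0[0]-b[2]*.001,c0[1]-b[1]*.001,b[0]
print("pan lid",fit(t,.105,P(170,212),60),fit(s,.105,(207,160),60))
print("pot lid",fit(t,.12,P(657,248),42))
print("grip top",at_z(t,P(171,197),.145))
E
python3 c.py
```

```text
row yaw-90 -3.971573141639965 len 0.49190668179515995
handle yaw 6.370292949405569
grip yaw 3.8624359443288667
pan lid (np.float64(0.5992335012742465), np.float64(0.15767842796360468), np.float64(176.23809523809524)) (np.float64(0.6028181526406552), np.float64(0.15963675592931037), np.float64(71.28571428571429))
pot lid (np.float64(0.5727182988997656), np.float64(-0.16231887356230423), np.float64(176.65873015873018))
grip top [0.59442505 0.16088353 0.145     ]
```

```bash
python3 -m handwheel '[[0.2,0.2,0,0,0,0],[0.2,-0.1,0,0,0,0],[0.35,-0.3,0,0,0,0],[0.5,-0.5,0,0,0,0],[0.5,-0.75,0,0,0,0],[0.5,-1,0,0,0,0],[0.5,-1,0,0,0,0]]' 1
```

```text
time: 1.2
tcp_pos: [0.2383, -0.4166, 0.4039]
tool_rot: [-3.098, -0.488, 0.004]
contact_force: [0.2, -0.7, -0.4]
finger_gap: 0.0873
finger_force: 0.0
```

```bash
python3 -m handwheel '[[0.2,-0.1,0,0,0,0],[0.4,-0.25,0,0,0,0],[0.6,-0.4,0,0,0,0],[0.8,-0.55,0,0,0,0],[0.9,-0.7,0,0,0,0],[0.9,-0.75,0,0,0,0],[0.9,-0.75,0,0,0,0]]'; python3 -m handwheel '[[0.2,-0.15,0,0,0,0],[0.35,-0.3,0,0,0,0],[0.5,-0.45,0,0,0,0],[0.7,-0.6,0,0,0,0],[0.8,-0.7,0,0,0,0],[0.8,-0.7,0,0,0,0]]'; python3 -m handwheel '[[0.2,-0.15,0,0,0,0.25],[0.35,-0.3,0,0,0,0.45],[0.55,-0.45,0,0,0,0.45],[0.7,-0.6,0,0,0,0.45],[0.85,-0.72,0,0,0,0.45],[0.9,-0.74,0,0,0,0.45],[0.9,-0.74,0,0,0,0.45]]'
```

```text
time: 1.9
tcp_pos: [0.3657, -0.2237, 0.405]
tool_rot: [3.103, 0.487, 0.0]
contact_force: [-0.2, -0.2, 0.1]
finger_gap: 0.087
finger_force: 0.0
time: 2.5
tcp_pos: [0.4774, -0.0407, 0.405]
tool_rot: [-3.102, -0.489, -0.004]
contact_force: [0.1, -0.5, -0.4]
finger_gap: 0.0871
finger_force: 0.0
time: 3.2
tcp_pos: [0.6034, 0.1518, 0.4039]
tool_rot: [3.138, 0.129, -0.001]
contact_force: [0.2, -0.5, -0.4]
finger_gap: 0.0874
finger_force: 0.0
```

```bash
cat >> h.py <<'E'
def wrist():
    s=r.observe();c=r.camera("wrist");T=np.eye(4);T[:3,:3]=R.from_rotvec(s["tool_rot"]).as_matrix();T[:3,3]=s["tcp_pos"]
    c["W"]=T@np.array(c["hand_eye"]);c["s"]=s;return c
def wz(c,px,z):
    K=np.array(c["mtx"]);u=np.array([px[0]-K[0,2],px[1]-K[1,2]]);th=np.hypot(*u)/K[0,0];u=u/(np.hypot(*u)+1e-9)
    d=c["W"][:3,:3]@np.array([np.sin(th)*u[0],-np.sin(th)*u[1],-np.cos(th)]);o=c["W"][:3,3]
    return o+d*(z-o[2])/d[2]
def wproj(c,p):
    q=np.linalg.inv(c["W"])@np.append(p,1);q=np.array([q[0],-q[1],-q[2]]);rho=np.hypot(q[0],q[1]);th=np.arctan2(rho,q[2]);K=np.array(c["mtx"])
    return K[0,2]+K[0,0]*th*q[0]/rho,K[1,2]+K[0,0]*th*q[1]/rho
E
cat > d.py <<'E'
from h import *
import pickle,sys
c=wrist();pickle.dump(c,open(f"w{sys.argv[1]}.pkl","wb"))
for k,z in(("pan_grip",.125),("middle_ring",.042),("pot_center",.092)):
    print(k,[(np.round(d["position"]).tolist(),round(d["conf"],2),np.round(wz(c,d["position"],z),3).tolist()) for d in r.look_for("wrist",k)])
im=np.array(c["img"])[:,:,::-1].copy()
def pt(p,col):
    u=wproj(c,p);cv2.circle(im,(int(u[0]),int(u[1])),2,col,-1)
px,py,rx,ry=map(float,sys.argv[2:6])
for q in np.arange(0,6.3,.3):
    pt([px+.06*np.cos(q),py+.06*np.sin(q),.105],(0,0,255));pt([rx+.07*np.cos(q),ry+.07*np.sin(q),.042],(0,255,0))
cv2.imwrite(f"pics/w{sys.argv[1]}.png",im)
E
python3 d.py 1 0.600 0.159 0.583 -0.005
```

```text
pan_grip [([251.0, 186.0], 0.77, [0.612, 0.159, 0.125]), ([191.0, 316.0], 0.6, [0.457, 0.215, 0.125])]
middle_ring [([348.0, 135.0], 0.95, [0.662, 0.05, 0.042])]
pot_center [([483.0, 212.0], 0.95, [0.594, -0.145, 0.092])]
```

View pics/w1.png

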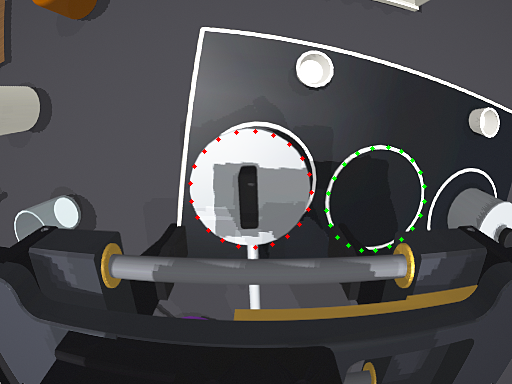

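The wrist view shows the lid circle (red) and the ring (green) matching the estimates. The bar runs from (249,166) to (248,228) and the pot is at (490,215).

```bash
python3 - <<'E'
from h import *
import pickle
c=pickle.load(open("w1.pkl","rb"))
a,b=wz(c,(250,168),.145),wz(c,(248.5,227),.145);print(a,b,(a+b)/2,np.linalg.norm(a-b),np.degrees(np.arctan2(*(a-b)[1::-1])))
h=[wz(c,p,.092) for p in((253,245),(255,305))];print(h,np.degrees(np.arctan2(*(h[0]-h[1])[1::-1])))
s=c["s"];M=R.from_rotvec(s["tool_rot"]).as_matrix();print(M.T@(np.array([.600,.159,.295])-s["tcp_pos"])/.2)
E
```

```text
[0.63249997 0.16100338 0.145     ] [0.58059187 0.15843768 0.145     ] [0.60654592 0.15972053 0.145     ] 0.051971466795373004 2.82970429728241
[array([0.53757057, 0.15194866, 0.092     ]), array([0.45578653, 0.14336991, 0.092     ])] 5.988154044620282
[-0.0137059  -0.03764484  0.54455304]
```

```bash
python3 -m handwheel '[[-0.01,-0.04,0.15,0,0,0],[-0.01,-0.04,0.3,0,0,0],[-0.01,-0.04,0.4,0,0,0],[-0.01,-0.04,0.47,0,0,0],[-0.01,-0.04,0.51,0,0,0],[-0.01,-0.04,0.53,0,0,0],[-0.01,-0.04,0.54,0,0,0],[-0.01,-0.04,0.54,0,0,0]]' 1 && python3 -m handwheel '[[0,0,0,0,0,0],[0,0,0,0,0,0],[0,0,0,0,0,0],[0,0,0,0,0,0],[0,0,0,0,0,0],[0,0,0,0,0,0],[0,0,0,0,0,0],[0,0,0,0,0,0],[0,0,0,0,0,0],[0,0,0,0,0,0]]' 0.1
```

```text
time: 4.2
tcp_pos: [0.5995, 0.161, 0.2974]
tool_rot: [-3.139, -0.131, -0.002]
contact_force: [-0.4, 1.0, 0.8]
finger_gap: 0.0873
finger_force: 0.0
time: 5.2
tcp_pos: [0.5994, 0.1601, 0.2968]
tool_rot: [3.137, 0.131, -0.0]
contact_force: [-0.0, 0.0, -3.5]
finger_gap: 0.0157
finger_force: 29.9
```

```bash
python3 -m handwheel '[[-0.01,0.04,0,0,0,0],[-0.02,0.1,0,0,0,0],[-0.03,0.17,0,0,0,0],[-0.05,0.24,0,0,0,0],[-0.06,0.31,0,0,0,0],[-0.07,0.38,0,0,0,0],[-0.09,0.45,0,0,0,0],[-0.1,0.52,0,0,0,0],[-0.12,0.59,0,0,0,0],[-0.13,0.66,0,0,0,0],[-0.14,0.72,0,0,0,0],[-0.15,0.77,0,0,0,0],[-0.16,0.8,0,0,0,0],[-0.16,0.81,0,0,0,0],[-0.16,0.81,0,0,0,0],[-0.16,0.81,0,0,0,0]]'; cat > e.py <<'E'
from h import *
import pickle
c=r.camera("top");s=r.camera("side");pickle.dump({"top":c,"side":s},open("c1.pkl","wb"))
a=cv2.resize(np.array(c["img"])[70:200,230:450,::-1],None,fx=3.6,fy=3.6,interpolation=cv2.INTER_CUBIC)
b=np.array(s["img"])[60:230,120:340,::-1]
cv2.imwrite("pics/t1.png",a);cv2.imwrite("pics/s1.png",cv2.resize(b,None,fx=3.4,fy=3.4,interpolation=cv2.INTER_CUBIC))
E
python3 e.py
```

```text
time: 6.8
tcp_pos: [0.5808, -0.0041, 0.2967]
tool_rot: [3.137, 0.131, -0.002]
contact_force: [-2.1, -1.5, 1.8]
finger_gap: 0.016
finger_force: 29.9
```

View pics/s1.png

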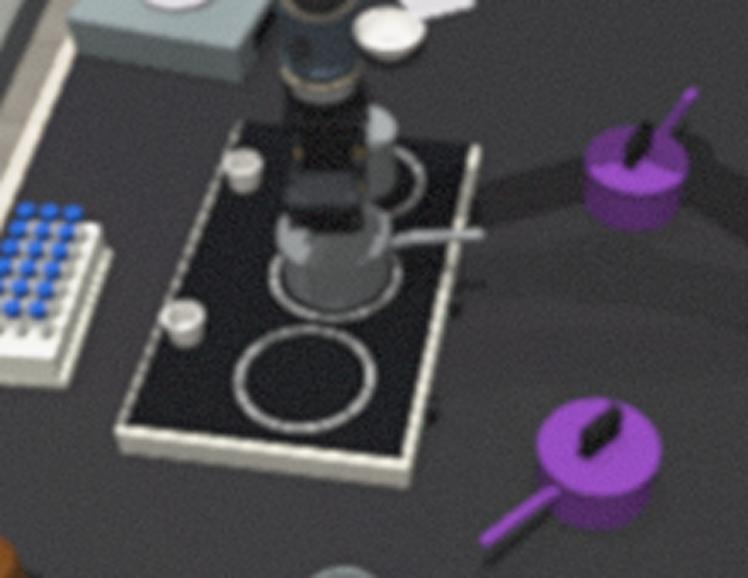

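The pan slid along with the gripper. In the side view its base at (335,265) sits inside the middle ring, and the pot at (378,150) has not moved. I'll release, rise and check.

```bash
python3 -m handwheel '[[0,0,0,0,0,0],[0,0,0,0,0,0],[0,0,0,0,0,0],[0,0,0,0,0,0],[0,0,0,0,0,0],[0,0,0,0,0,0],[0,0,0,0,0,0],[0,0,0,0,0,0]]' 1 && python3 -m handwheel '[[0,0,-0.05,0,0,0],[0,0,-0.15,0,0,0],[0,0,-0.3,0,0,0],[0,0,-0.45,0,0,0],[0,0,-0.55,0,0,0],[0,0,-0.55,0,0,0],[0,0,-0.55,0,0,0]]' && python3 d.py 2 0.583 -0.005 0.583 -0.005
```

```text
time: 7.7
tcp_pos: [0.581, -0.0031, 0.2968]
tool_rot: [3.139, 0.132, 0.0]
contact_force: [0.2, 0.1, 0.8]
finger_gap: 0.0712
finger_force: 0.0
time: 8.4
tcp_pos: [0.5807, -0.0031, 0.4071]
tool_rot: [3.138, 0.132, 0.001]
contact_force: [-0.2, -0.0, -0.5]
finger_gap: 0.0869
finger_force: 0.0
pan_grip [([259.0, 185.0], 0.94, [0.59, -0.003, 0.125]), ([358.0, 367.0], 0.57, [0.349, -0.159, 0.125])]
middle_ring [([226.0, 118.0], 0.62, [0.646, 0.039, 0.042])]
pot_center [([394.0, 198.0], 0.79, [0.58, -0.156, 0.092])]
```

View pics/w2.png

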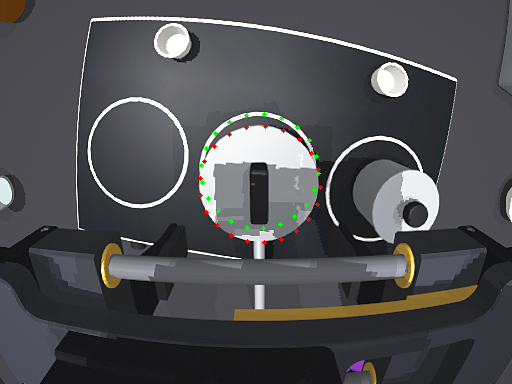

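The lid matches the red circle and the visible ring matches the green one. I'll clear the arm to the left for a numeric check from the fixed cameras.

```bash
python3 -m handwheel '[[0,-0.2,-0.1,0,0,0],[0,-0.4,-0.1,0,0,0],[0,-0.6,-0.1,0,0,0],[0,-0.8,-0.1,0,0,0],[0,-0.95,-0.1,0,0,0],[0,-1,-0.1,0,0,0]]' ; python3 -m handwheel '[[-0.1,-0.2,0,0,0,0],[-0.2,-0.4,0,0,0,0],[-0.3,-0.6,0,0,0,0],[-0.4,-0.8,0,0,0,0],[-0.4,-0.95,0,0,0,0],[-0.4,-1,0,0,0,0],[-0.4,-1,0,0,0,0]]'; python3 e.py; sed -i 's/^print.*//' c.py; sed -i 's/^d=at.*//;s/c0.pkl/c1.pkl/' c.py; cat >> c.py <<'E'
print("pan",fit(t,.105,proj(t,[.583,-.005,.105]),60),fit(s,.105,proj(s,[.583,-.005,.105]),60))
print("pot",fit(t,.12,proj(t,[.5727,-.1623,.12]),42))
E
python3 c.py
```

```text
time: 9.2
tcp_pos: [0.5629, 0.2002, 0.426]
tool_rot: [-3.137, -0.141, 0.003]
contact_force: [-0.2, 0.8, -0.4]
finger_gap: 0.087
finger_force: 0.0
time: 9.9
tcp_pos: [0.468, 0.3891, 0.426]
tool_rot: [3.138, 0.133, -0.001]
contact_force: [-0.1, -0.6, 0.6]
finger_gap: 0.0873
finger_force: 0.0
pan (np.float64(0.5800000000000003), np.float64(-0.0060000000000000045), np.float64(173.9206349206349)) (np.float64(0.5849999999999997), np.float64(-0.0040000000000003375), np.float64(33.85714285714285))
pot (np.float64(0.5727000000000002), np.float64(-0.1633), np.float64(177.0952380952381))
```

View pics/t1.png

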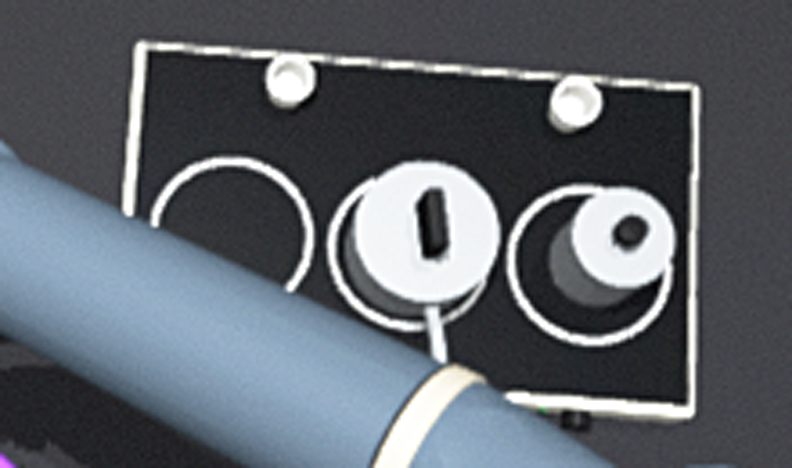

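The top view shows the lid at (427,232) over the middle ring, with the handle pointing to the front and the pot unmoved. The pan is within about 3 mm of the ring centre, so I'm handing it in.

```bash
python3 -c "
from bench import r
print(r.job_done())"
```

```text
the job is handed in; nothing more can be done
None
```

The job is handed in: the steel pan was slid, not lifted, onto the middle ring and measures about 3 mm off centre, with its handle still to the front, the pot within about 1 mm of where it stood, and the arm clear; the hand-in gave no verdict.

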